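# Switch the ball sorter to its other chute

### The job

Switch the ball sorter to its other side: with a fingertip, press down the raised end of the yellow seesaw gate until it rocks right over, and only then push the red release tab to the robot's left as far as it goes, so that all four steel balls run down the newly lowered end into the tray on that side. Only press and push: do not touch, lift or carry the balls, and leave everything else on the bench where it is.

Things in the scene. Friction and masses are not known exactly. Their poses are not given: they have to be found in the camera images.
- sorter: Ball sorter on a grey base 195 x 570 mm, fixed, placed and turned anew each time. Origin: on the bench under the gate's middle; +x away from the robot, +y left to the blue tray, z up. Single-file feed chute (34 mm wide, clear 20 mm walls) slopes from x = 160 mm down to its mouth at x = 36 mm, floor there 115 mm high. Side chutes and trays are under 72 mm, feed chute under 160 mm high.
- gate (a joint): Angle of the yellow seesaw gate (trough 240 mm long along y, level pivot along x, 85 mm high). Positive: left end up, right end low, balls run to the right tray; negative: the reverse. Stops at +0.25 and -0.25 rad; it starts at either. Top-heavy: it rests on a stop and, once pressed past level (0), falls to the other stop and stays. About 2 N on a pad rocks it.
- pad_left (a point): Centre of the top of the black rubber press pad at the gate's left end, on the robot's side of the trough, 85 mm left of the pivot. Pad 50 x 50 mm, its middle 55 mm towards the robot from the trough's centre line; tilts with the gate. About 118 mm high when up, 76 mm when down. The trough's wall is 28 mm beyond this point and 18 mm higher.
- pad_right (a point): The same press pad on the gate's right end, 85 mm right of the pivot.
- release (a joint): Travel of the red release slide that closes the mouth of the feed chute: 0 closed, 0.045 m fully open (stop), moving along the sorter's +y (to its left). It stays where it is left; about 1.5 N moves it. Above 0.036 m the balls run freely.
- tab (a point): Centre of the upright red push tab on the release slide, 24 mm (sorter x) x 12 mm (y) x 42 mm tall (21 mm above and below this point), just over the chute's mouth; push its right side face to the left. The tops of the waiting balls are about 30 mm below this point.
- tray_left (a point): Centre of the inner floor of the left (blue) tray, 96 x 86 mm inside, floor 10.5 mm above the bench.
- tray_right (a point): Centre of the inner floor of the right (white) tray, same size.
- ball1_center (a point): Centre of bright steel ball 1, 22 mm across, 44 g, waiting in the feed chute, nearest the mouth
- ball2_center (a point): Centre of bright steel ball 2, 22 mm across, 44 g, waiting in the feed chute
- ball3_center (a point): Centre of bright steel ball 3, 22 mm across, 44 g, waiting in the feed chute
- ball4_center (a point): Centre of bright steel ball 4, 22 mm across, 44 g, waiting in the feed chute
- vial: Bystander: small amber glass jar with a black cap, 28 mm across, 55 mm tall; origin at its underside's centre; leave it alone
- loupe: Bystander: black eyepiece loupe, 38 mm across, 36 mm tall; origin at its underside's centre; leave it alone
- dish: Bystander: clear closed petri dish, 62 mm across, 16 mm tall; origin at its underside's centre; leave it alone
- spatula: Bystander: spatula with green handle, 150 mm long, lying flat; origin at its underside's centre; leave it alone
- case: Bystander: flat blue case 90 x 130 x 24 mm with white labels; origin at its underside's centre; leave it alone
- flask: Bystander: white plastic bottle, 64 mm across, 150 mm tall; origin at its underside's centre; leave it alone
- beaker: Bystander: clear beaker, 68 mm across, 85 mm tall; origin at its underside's centre; leave it alone

How it is judged:
By the outcome, as a careful person would: the job done as asked, in the order asked, and still so for the second after the job is handed in, with the robot touching nothing.
It also fails if it takes over 45 s, if anything falls off the work surface, if the arm or the gripper's body presses on something with over 40 N, if the wrist force passes 120 N, or if a joint passes its speed limit or range.

### The arm

A 7-joint arm with a two-finger parallel gripper is mounted at the origin on the work surface. World frame = base frame: x ahead of the robot, y to its left, z up, the work surface at z = 0. Lengths are in mm, angles in rad, forces in N, time in s.
With the tool pointing down it reaches from about 425 to 875 mm from the base axis. Payload 4.7 kg.
Tool frame: the origin (TCP) lies on the centre line of the jaws, within the pads' length; the fingertips stand 14 mm ahead of it and the grasp point (between the pads) lies 5 mm behind it (ctrl.tip_extent is the distance from the TCP to the fingertips, in mm); z points along the fingers, y is the direction in which the jaws open and shut (so a half turn about z gives the same grasp; the last joint's range is limited). The gripper opens to 87 mm and grips with 3 to 60 N. Pads are 19 mm wide; open, the fingers measure 117 mm over their backs; the gripper's body (75 mm by 190 mm) begins 51 mm behind the grasp point.
Start: joints at [-1.304, 0.321, -0.07, 1.45, 0.023, 1.371, -0.057], TCP at [162.601, 629.353, 236.587] pointing down, gripper open.
Joint ranges: [-2.86, 2.86], [-0.3, 2.09], [-1.38, 1.24], [0.06, 2.45], [-1.56, 4.7], [0.09, 2.05], [-2.69, 2.69]. Speed limits (rad/s): [2.57, 2.57, 3.14, 3.14, 3.14, 3.14, 3.14].

### API

Orientations are given as a unit quaternion [w, x, y, z].
In Python, from workcell import ctrl gives the robot as it stands.
- The arm moves only by the tool carry_out, never from a script. Its argument "commands" is a list of rows, each a list of 4 numbers: the shift along the tool's x, y, z in cm, then the turn about the tool's z in rad. A call has 1 to 10 rows; each row is the pose to reach, as a shift and turn from the pose measured when the call began, along the tool's axes at that moment; what a row does not reach only later rows make up. A row lasts 1/8 s, in which the tool goes at most 62.5 mm and 10.7 degrees, less where a joint would pass 70% of its speed; a pose out of reach is approached as far as the arm can. A call with a gripper value outside its range is refused whole. "hand" is the opening in per cent of the stroke, from 0 (shut) to 100 (fully open), set as the call begins (left out, the last holds). The fingers move at their own pace and stop on an object; "grip_force" is the grip in N (left out, the last holds). Time passes only in rows, so rows that repeat a pose let the fingers close. It gives the time, the measured TCP pose, the force and the opening at its end, in the units of the state.
- ctrl.get_obs(): the state, without advancing time (a new reading comes with each control period).
- ctrl.camera(name): name is "scene" or "top"; returns the picture (420x560x3 uint8, blue, green, red); there is no depth.
- ctrl.camera_params(name): a dict with "intrinsics" (3x3 intrinsics, pixels), "origin" and "orientation" of the camera in the world. Camera axes: x right, y up, looking along -z (the intrinsics and any distortion apply to the point x, -y, -z); pixel columns grow to the right and rows downward; lengths in mm; the calibration is good to about 2 mm. A picture is of the moment at which its call begins. camera_params takes no time and is no camera call.
- ctrl.hand_in(): hands the job in, once; it reports no verdict.
The state is a dict: "clock": time; "qpos": joint angles; "qvel": joint speeds; "effort": joint torques, N m; "tcp_pos": TCP position; "tcp_rot": TCP orientation; "wrist_force": force on the tool from outside, world axes, zero at the start; "wrist_torque": the same for the moment, N m; "gripper_width": finger opening in mm.
Only numpy, scipy, OpenCV 4.12 (cv2) and the standard library are available. Lean on these libraries where they do the work, as an engineer would, in place of code of your own. Each camera call takes 0.05 s, during which the arm holds its last target.

## Working session

There is one attempt and no reset: what is moved stays moved. The work goes in short steps, Python scripts to look and compute and a tool call to move; the robot and the scene stay as the last step left them, time stands still between calls to the robot, and variables do not carry over. Pictures are saved under pics/ and viewed, and the job is handed in when it is done.

Besides the shell and the picture viewer there is one more tool, called after "Request:" by a JSON object that holds its "op" and its "data", one argument or row to a line. carry_out: Moves the arm, as the interface text tells. Its arguments: {"type":"object","properties":{"commands":{"type":"array"},"hand":{"type":"number"},"grip_force":{"type":"number"}},"required":["commands"]}

```bash
mkdir -p pics; python3 - <<'E'
from workcell import ctrl
import cv2
for n in("scene","top"):
    cv2.imwrite(f"pics/{n}0.png",ctrl.camera(n)); p=ctrl.camera_params(n); print(p)
o=ctrl.get_obs(); print(o['clock'],o['tcp_pos'],o['tcp_rot'],o['gripper_width'],ctrl.tip_extent)
E
```

```text
{'intrinsics': array([[495.80942624,   0.        , 278.30856335],
       [  0.        , 495.80942624, 209.81051924],
       [  0.        ,   0.        ,   1.        ]]), 'origin': array([1313.63466285, 1482.47830782, 1148.39943217]), 'orientation': array([0.21019982, 0.10931004, 0.46988518, 0.85033833])}
{'intrinsics': array([[480.28300619,   0.        , 275.14604898],
       [  0.        , 480.28300619, 202.90862312],
       [  0.        ,   0.        ,   1.        ]]), 'origin': array([ 422.47052843,   13.51352906, 1571.57430494]), 'orientation': array([ 0.71301804,  0.03242788, -0.0316567 , -0.69967961])}
0.1 [162.51773797 628.86365329 235.57792498] [-5.41358913e-05  1.26050242e-01  9.92023486e-01 -8.58217375e-04] 87.06838993863788 14.0
```

View pics/scene0.png

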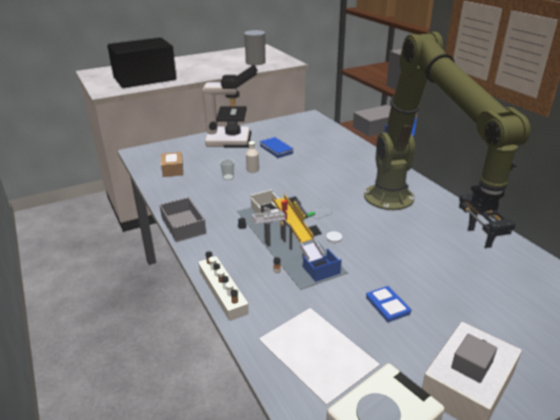

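View pics/top0.png

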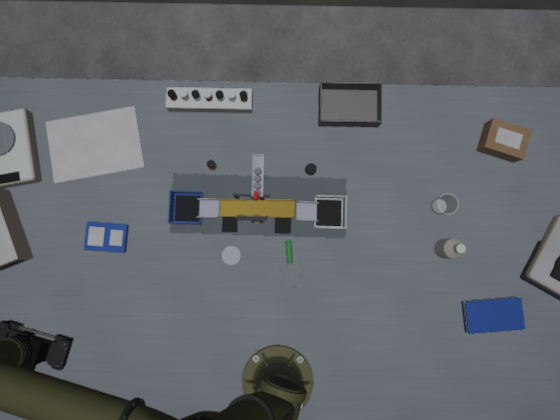

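```bash
python3 - <<'E'
import cv2
a=cv2.imread("pics/scene0.png")[180:290,220:360]; cv2.imwrite("pics/s0z.png",cv2.resize(a,None,fx=5.5,fy=5.4,interpolation=3))
a=cv2.imread("pics/top0.png")[140:245,160:360]; cv2.imwrite("pics/t0z.png",cv2.resize(a,None,fx=4,fy=4,interpolation=3))
E
```

```text
(no output)
```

View pics/s0z.png

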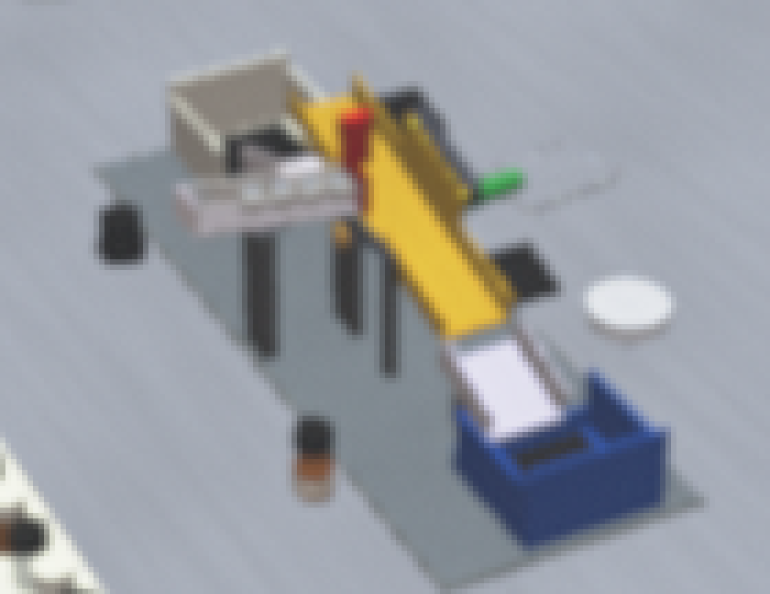

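View pics/t0z.png

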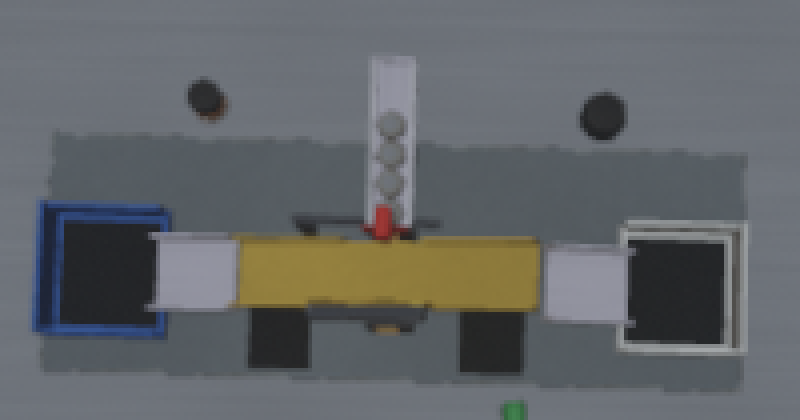

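```bash
cat >h.py <<'E'
import numpy as np
from workcell import ctrl
from scipy.spatial.transform import Rotation as R
def cam(n):
    p=ctrl.camera_params(n); q=p['orientation']
    return np.array(p['intrinsics']),np.array(p['origin']),R.from_quat([q[1],q[2],q[3],q[0]]).as_matrix()
def ray(n,u,v):
    K,o,M=cam(n); d=np.linalg.solve(K,[u,v,1]); return o,M@(d*[1,-1,-1])
def onz(n,u,v,z):
    o,d=ray(n,u,v); return o+d*(z-o[2])/d[2]
def proj(n,p):
    K,o,M=cam(n); c=M.T@(np.array(p)-o)*[1,-1,-1]; c=K@c; return c[:2]/c[2]
def tri(a,b):
    (o1,d1),(o2,d2)=ray(*a),ray(*b); s=np.linalg.lstsq(np.c_[d1,-d2],o2-o1,rcond=None)[0]
    return o1+d1*s[0],o2+d2*s[1]
E
python3 - <<'E'
from h import *
Z=lambda x,y:(160+(x-1.5)/4,140+(y-1.5)/4)
S=lambda x,y:(220+x/5.5-.4,180+y/5.4-.4)
np.set_printoptions(precision=1,suppress=True)
for c in[(52,135),(747,153),(740,390),(42,372)]: print('base',onz('top',*Z(*c),8))
pl=onz('top',*Z(279,339),76); pr=onz('top',*Z(491,342),118); print('pads',pl,pr,np.linalg.norm(pl-pr))
for c in[(391,125),(391,153),(391,183)]: print('ball',onz('top',*Z(*c),135))
print('tab',tri(('top',*Z(382,207)),('scene',*S(356,115))))
d=(pl-pr)[:2];d/=np.linalg.norm(d);print('yaw',np.arctan2(-d[0],d[1]))
for c in[(52,135),(42,372)]: pass
E
python3 - <<'E'
import cv2,numpy as np
from h import *
a=cv2.imread("pics/top0.png");h=cv2.cvtColor(a,cv2.COLOR_BGR2HSV)
def m(lo,hi,n,k=1):
    x=cv2.inRange(h,np.array(lo),np.array(hi)); x[:150]=0;x[245:]=0;x[:,:165]=0;x[:,350:]=0
    for c in sorted(cv2.findContours(x,0,2)[0],key=cv2.contourArea)[-k:]: print(n,cv2.minAreaRect(c),cv2.contourArea(c))
m((18,120,60),(32,255,255),'yellow');m((0,130,60),(8,255,255),'red');m((0,0,0),(179,255,55),'black',5)
E
```

```text
base [655.7 355.4   8. ]
base [ 651.6 -215.8    8. ]
base [ 457.3 -211.2    8. ]
base [461.2 356.1   8. ]
pads [488.6 157.7  76. ] [487.5  -6.8 118. ] 169.7581328636852
ball [649.2  71.8 135. ]
ball [627.9  71.4 135. ]
ball [605.1  70.9 135. ]
tab (array([581.,  75., 185.]), array([573.5,  79.4, 184.4]))
yaw -0.006674425290904555
yellow ((256.8817138671875, 208.00697326660156), (74.07866668701172, 17.32440948486328), 1.0416266918182373) 1147.0
red ((255.92308044433594, 196.1154022216797), (7.765803337097168, 6.933752536773682), 33.690067291259766) 24.0
black ((310.0, 169.0), (10.0, 10.0), 90.0) 75.5
black ((229.0, 224.0), (14.0, 14.0), 90.0) 184.5
black ((282.5, 225.0), (14.0, 15.0), 90.0) 201.5
black ((187.0, 208.0), (24.0, 24.0), 90.0) 515.5
black ((328.5, 212.5), (25.0, 23.0), 90.0) 524.0
```

```bash
cat >>h.py <<'E'
def rows(*pts,yaw=-0.007):
    o=ctrl.get_obs(); q=o['tcp_rot']; M=R.from_quat([q[1],q[2],q[3],q[0]]).as_matrix(); t=np.array(o['tcp_pos'])
    a=np.arctan2(M[1,1],M[0,1])-(np.pi/2+(-yaw)*-1); a=(a+np.pi/2)%np.pi-np.pi/2
    print('t',round(o['clock'],2),'pos',t.round(1),'F',np.round(o['wrist_force'],1),'turn',round(a,3))
    for p in pts: print(p,(M.T@(np.array(p)-t)/10).round(2))
E
python3 -c "
from h import *
rows((400,420,236),(482,200,236),(482,-7,220),(482,-7,145))"
```

```text
t 0.1 pos [162.5 628.9 235.6] F [ 0.4 -0.4 -0.6] turn -0.246
(400, 420, 236) [-2.822e+01 -1.428e+01 -1.000e-02]
(482, 200, 236) [-4.166e+01 -3.353e+01  2.000e-02]
(482, -7, 220) [-46.84 -53.57   1.65]
(482, -7, 145) [-46.83 -53.56   9.15]
```

Request:
{"op": "carry_out", "data": {
  "commands": [
    [-5.6,-2.9,0,-0.12],
    [-11.2,-5.7,0,-0.246],
    [-16.8,-8.6,0,-0.246],
    [-22.5,-11.4,0,-0.246],
    [-28.2,-14.3,0,-0.246],
    [-31.5,-19,0,-0.246],
    [-35,-24,0,-0.246],
    [-38.5,-29,0,-0.246],
    [-41.6,-33.5,0,-0.246],
    [-41.6,-33.5,0,-0.246]
  ],
  "hand": 0
}}

```text
clock: 1.35
tcp_pos: [483.3, 194.8, 236.2]
tcp_rot: [0.0, 0.008, 1.0, -0.002]
wrist_force: [-0.4, 0.0, -0.0]
gripper_width: 1.8
```

```bash
python3 -c "
from h import *
rows((482,200,236),(482,-7,220),(482,-7,145))"
```

```text
t 1.35 pos [483.3 194.8 236.2] F [-0.4  0.  -0. ] turn -0.009
(482, 200, 236) [0.13 0.52 0.01]
(482, -7, 220) [ -0.2  -20.17   1.68]
(482, -7, 145) [ -0.2  -20.15   9.18]
```

Request:
{"op": "carry_out", "data": {
  "commands": [
    [0,-5,0,-0.01],
    [-0.1,-10,0,-0.01],
    [-0.2,-15,0.5,-0.01],
    [-0.2,-20.2,1.7,-0.01],
    [-0.2,-20.2,5,-0.01],
    [-0.2,-20.2,8.7,-0.01],
    [-0.2,-20.2,8.7,-0.01]
  ]
}}

```text
clock: 2.22
tcp_pos: [479.6, -6.8, 147.3]
tcp_rot: [-0.003, 0.003, 1.0, -0.002]
wrist_force: [0.3, 0.5, 0.6]
gripper_width: 0.4
```

```bash
python3 -c "
from h import *
import cv2
for n,(r,c) in dict(scene=((150,290),(220,360)),top=((140,245),(160,360))).items():
    i=ctrl.camera(n)[r[0]:r[1],c[0]:c[1]]; cv2.imwrite(f'pics/{n}1.png',cv2.resize(i,None,fx=4,fy=4,interpolation=3))
rows((482,-7,132),(482,-7,100),(482,-7,90))"
```

```text
t 2.33 pos [482.3  -6.8 150.5] F [ 0.4 -0.2  0.3] turn 0.002
(482, -7, 132) [ 0.03 -0.01  1.85]
(482, -7, 100) [ 0.03 -0.    5.05]
(482, -7, 90) [ 0.04 -0.    6.05]
```

View pics/scene1.png

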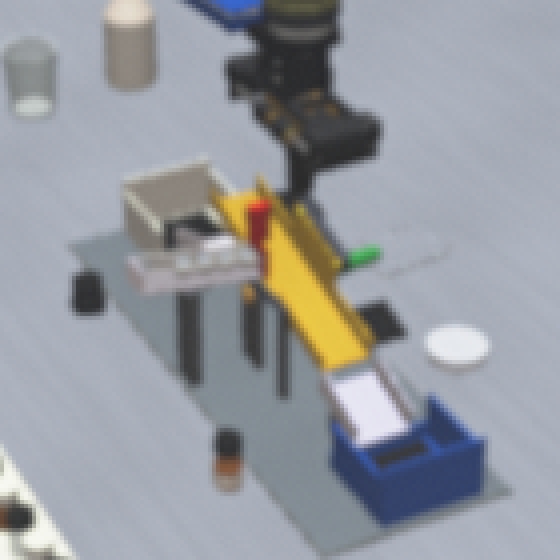

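View pics/top1.png

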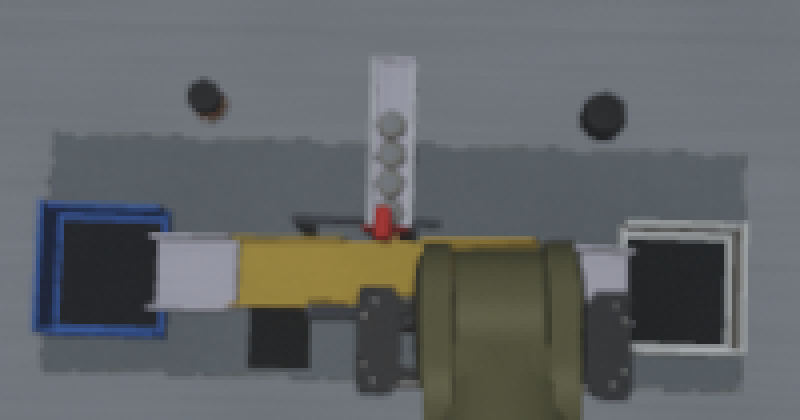

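The picture shows the closed fingers over the right pad (the pad at about px 283,225 in top) and clear of the trough wall. I'll press now.

Request:
{"op": "carry_out", "data": {
  "commands": [
    [0,0,1.2,0],
    [0,0,2.0,0],
    [0,0,2.8,0],
    [0,0,3.6,0],
    [0,0,4.3,0],
    [0,0,5.0,0],
    [0,0,5.6,0],
    [0,0,5.6,0]
  ]
}}

```text
clock: 3.32
tcp_pos: [483.6, -6.4, 96.0]
tcp_rot: [0.001, 0.002, 1.0, -0.001]
wrist_force: [-3.0, -1.5, 10.3]
gripper_width: 0.5
```

```bash
cat >look.py <<'E'
from h import *
import cv2,sys
k=sys.argv[1]
for n,(r,c) in dict(scene=((150,290),(220,360)),top=((140,245),(160,360))).items():
    i=ctrl.camera(n)[r[0]:r[1],c[0]:c[1]]; cv2.imwrite(f'pics/{n}{k}.png',cv2.resize(i,None,fx=4,fy=4,interpolation=3))
E
python3 look.py 2; python3 -c "
from h import *
rows()"
```

```text
t 3.42 pos [483.6  -6.7  96.1] F [-3.2 -1.6 10.1] turn 0.002
```

View pics/scene2.png

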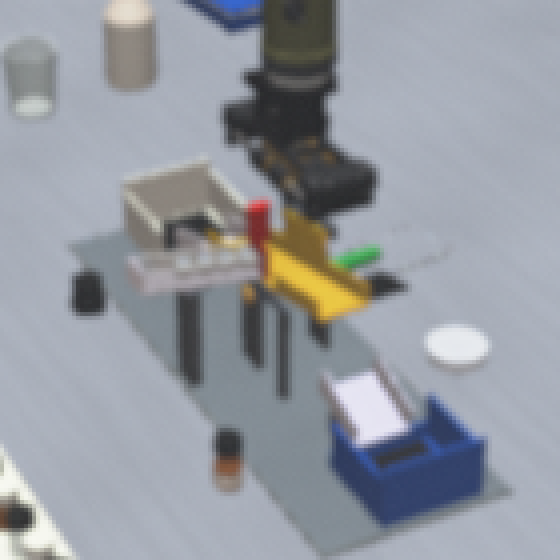

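The scene picture shows the yellow gate rocked over: the left end is now up at (350,300), and the right end is in the white tray side at (230,240). I'll retract and move to the right of the tab.

Request:
{"op": "carry_out", "data": {
  "commands": [
    [0,0,-4,0],
    [0,0,-9,0],
    [0,0,-14,0],
    [-4,2,-14,0],
    [-9.5,3.5,-14,0],
    [-9.5,3.5,-14,0]
  ]
}}

```text
clock: 4.18
tcp_pos: [580.4, 30.2, 233.5]
tcp_rot: [0.0, 0.001, 1.0, -0.002]
wrist_force: [-1.3, -0.2, -0.5]
gripper_width: 0.5
```

```bash
python3 look.py 3; python3 -c "
from h import *
rows((579,36,180),(579,97,180),(579,105,180))"
```

```text
t 4.28 pos [578.1  27.9 235. ] F [-0.5 -0.1  0.4] turn 0.002
(579, 36, 180) [-0.09  0.83  5.5 ]
(579, 97, 180) [-0.05  6.93  5.48]
(579, 105, 180) [-0.05  7.73  5.48]
```

View pics/scene3.png

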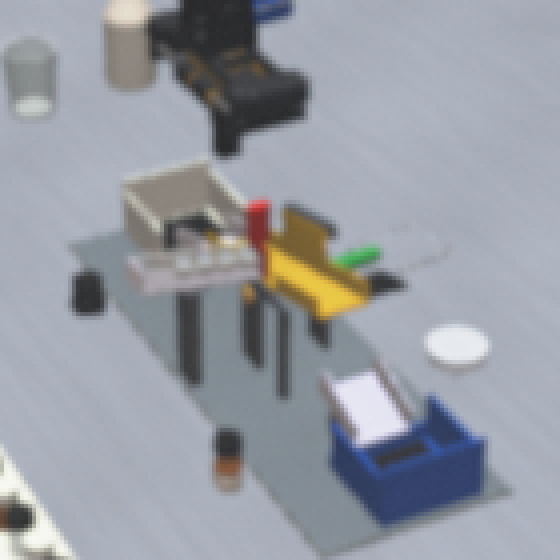

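View pics/top3.png

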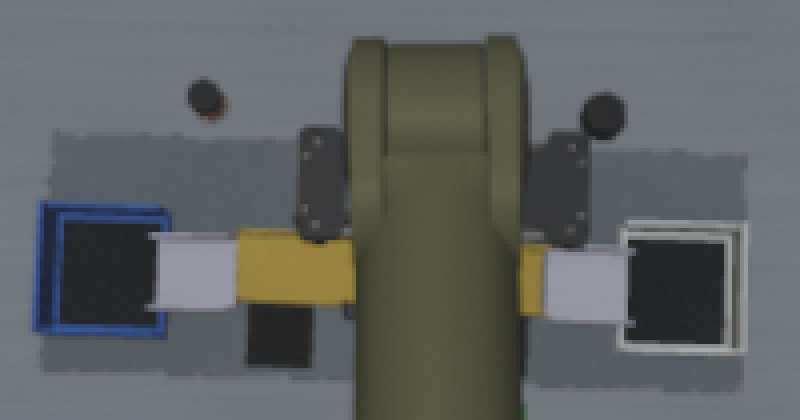

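The gate stays over, and the finger is right of the tab and above it. I'll lower beside the tab.

Request:
{"op": "carry_out", "data": {
  "commands": [
    [-0.1,0.6,2,0],
    [-0.1,0.6,4,0],
    [-0.1,0.6,5.5,0],
    [-0.1,0.6,5.5,0],
    [-0.1,0.6,5.5,0]
  ]
}}

```text
clock: 4.9
tcp_pos: [579.4, 33.4, 181.0]
tcp_rot: [0.001, 0.003, 1.0, -0.001]
wrist_force: [0.7, -0.3, -0.4]
gripper_width: 0.7
```

```bash
python3 look.py 4; python3 -c "
from h import *
rows((579,56,180),(579,97,180),(579,105,180))"
```

```text
t 5.0 pos [579.7  33.7 181.1] F [-0.4 -0.4 -0.2] turn 0.002
(579, 56, 180) [0.08 2.23 0.11]
(579, 97, 180) [0.1  6.33 0.09]
(579, 105, 180) [0.11 7.13 0.09]
```

View pics/scene4.png

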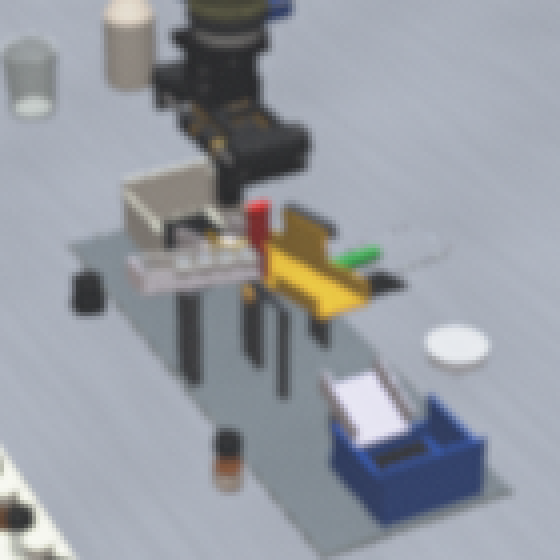

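The fingertip is at (230,195), just right of the red tab at (258,225) and level with its upper half. I'll push left.

Request:
{"op": "carry_out", "data": {
  "commands": [
    [0.1,1.2,0.1,0],
    [0.1,2.2,0.1,0],
    [0.1,3.2,0.1,0],
    [0.1,4.2,0.1,0],
    [0.1,5.0,0.1,0],
    [0.1,5.8,0.1,0],
    [0.1,6.3,0.1,0],
    [0.1,6.3,0.1,0]
  ]
}}

```text
clock: 6.0
tcp_pos: [578.8, 97.4, 179.7]
tcp_rot: [0.001, 0.002, 1.0, -0.001]
wrist_force: [0.4, 0.6, -0.3]
gripper_width: 0.4
```

```bash
python3 look.py 5; python3 -c "
from h import *
rows()"
```

```text
t 6.1 pos [578.7  96.9 179.6] F [ 0.1 -0.2  0.8] turn 0.002
```

View pics/scene5.png

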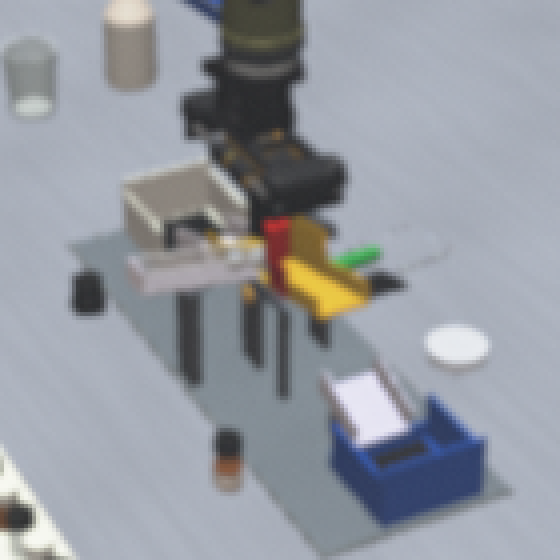

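The tab has moved from (258,225) to (277,240), and there is no stop force yet. I'll keep pushing.

Request:
{"op": "carry_out", "data": {
  "commands": [
    [0,0.4,0,0],
    [0,0.8,0,0],
    [0,1.2,0,0],
    [0,1.2,0,0]
  ]
}}

```text
clock: 6.6
tcp_pos: [578.7, 102.9, 179.6]
tcp_rot: [0.0, 0.005, 1.0, -0.005]
wrist_force: [-0.9, -11.0, 2.9]
gripper_width: 0.4
```

```bash
python3 look.py 6; python3 -c "
from h import *
rows()"
```

```text
t 6.7 pos [578.7 102.9 179.6] F [ -0.2 -10.6   2.2] turn -0.002
```

View pics/scene6.png

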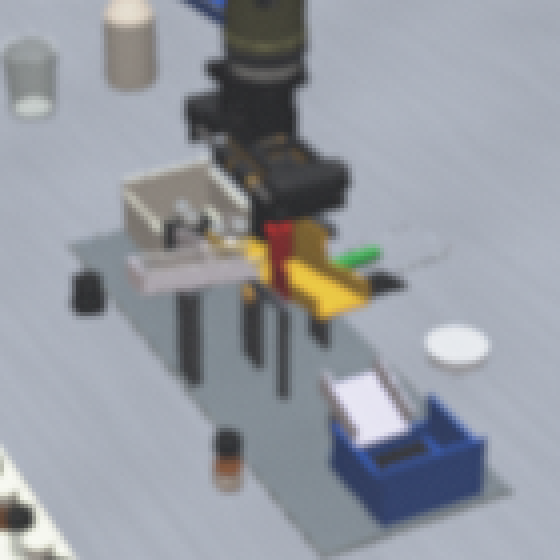

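The push stalled against the stop at 11 N, and the balls are running into the white tray. I'll back off to the right, then go up and away.

Request:
{"op": "carry_out", "data": {
  "commands": [
    [0,-1.0,0,0],
    [0,-2.0,0,0],
    [0,-2.0,-3,0],
    [0,-2.0,-7,0],
    [1,-6,-9,0],
    [4,-11,-9,0],
    [7,-17,-9,0],
    [9,-23,-9,0],
    [9,-28,-9,0],
    [9,-28,-9,0]
  ]
}}

```text
clock: 7.95
tcp_pos: [484.7, -180.5, 273.0]
tcp_rot: [0.001, 0.009, 1.0, -0.005]
wrist_force: [0.2, 0.4, 0.2]
gripper_width: 0.4
```

```bash
python3 look.py 7; python3 -c "
from h import *
rows()"
```

```text
t 8.05 pos [ 486.1 -175.1  272.4] F [-0.4  0.5 -0.5] turn -0.003
```

View pics/scene7.png

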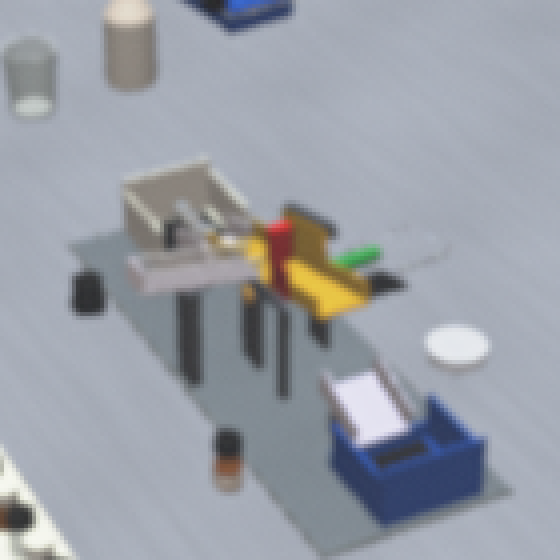

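View pics/top7.png

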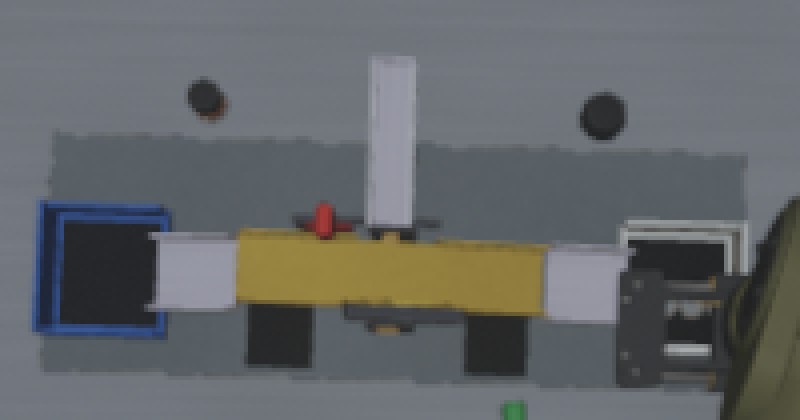

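The feed chute and trough are empty and the tab sits left at (322,220). The gripper hides the white tray, so I'll shift aside.

Request:
{"op": "carry_out", "data": {
  "commands": [
    [1,5,0,0],
    [2,10,0,0],
    [3,15,0,0],
    [4,21,0,0],
    [4,21,0,0],
    [4,21,0,0]
  ]
}}

```text
clock: 8.8
tcp_pos: [448.1, 36.2, 270.5]
tcp_rot: [0.0, 0.004, 1.0, -0.005]
wrist_force: [-0.0, -0.3, -0.1]
gripper_width: 0.5
```

```bash
python3 - <<'E'
from h import *
import cv2
i=ctrl.camera('top'); cv2.imwrite('pics/top8.png',i); cv2.imwrite('pics/top8z.png',cv2.resize(i[180:240,290:360],None,fx=9,fy=9,interpolation=3)); rows()
E
```

```text
t 8.85 pos [448.2  35.2 270.5] F [ 0.6 -0.4  0.6] turn -0.003
```

View pics/top8z.png

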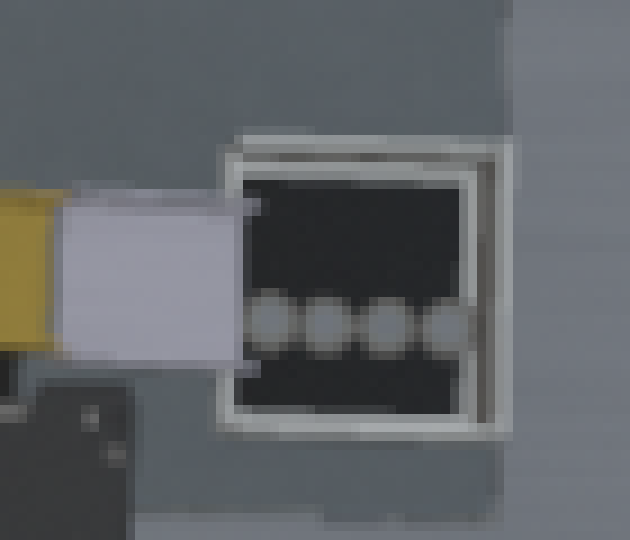

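View pics/top8.png

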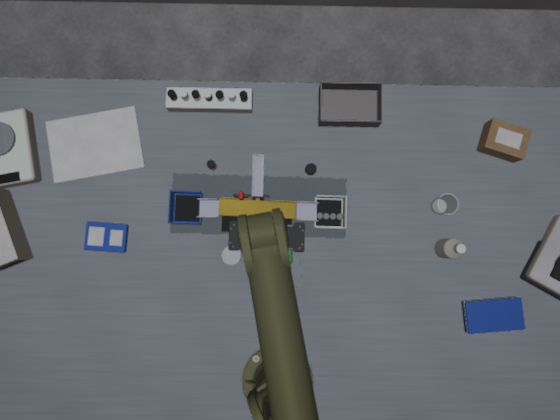

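```bash
python3 -c "
from workcell import ctrl
print(ctrl.hand_in())"
```

```text
the job is handed in; nothing more can be done
None
```

The ball sorter is switched to its right side, all four balls are in the right (white) tray, and the job is handed in at about 9 s of the 45 s.

- **Gate:** It started with its right end up. I pressed the right pad with the closed fingertips until the gate rested on its other stop, reading about 10 N. After I lifted off, the picture showed it stayed over.
- **Release tab:** I then pushed the tab left until it stalled against its stop, reading about 11 N. The picture puts its travel at about 43 mm, against the nominal 45 mm, which is within measuring error.
- **Last checks:** The top view showed four balls in a row in the white tray, with the feed chute and trough empty. The bystanders I could see looked undisturbed, but the arm partly covered the spatula and dish in the last view. I judged the bystanders by eye and did not measure them. The gripper was clear of everything, with no reading on the wrist beyond noise.

One push fell short: after the first push the tab was not yet at its stop, so I pushed about 6 mm further. No check failed.

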